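# Post a sample into the dust enclosure and hold its sprung visor at the working mark

## Robot

A 6-joint arm with a two-finger parallel gripper is mounted at the origin on the work surface. World frame = base frame: x ahead of the robot, y to its left, z up, the work surface at z = 0. Lengths are in m, angles in rad, forces in N, time in s.
With the tool pointing down it reaches from about 0.35 to 0.8 m from the base axis. Payload 7.3 kg.
Tool frame: the origin (TCP) lies at the very end of the fingers, on their centre line; the grasp point (between the pads) lies 19 mm behind it; z points along the fingers, y is the line along which they close (so a half turn about z gives the same grasp; the last joint's range is limited). The gripper opens to 85 mm and grips with 20 to 120 N. Pads are 22 mm wide; open, the fingers measure 114 mm over their backs; the gripper's body (76 mm by 85 mm) begins 54 mm behind the grasp point. The pads swing forward as they close: fully open they stand 13 mm farther back than shut.
Start: joints at [-1.445, 0.342, 1.524, -0, 1.275, -0.146], TCP at [0.141, -0.506, 0.231] pointing down, gripper open.
Joint ranges: [-2.53, 2.53], [-0.77, 2.02], [0.04, 2.7], [-1, 4.14], [0.28, 2.66], [-3.11, 3.11]. Speed limits (rad/s): [2.57, 2.57, 3.14, 3.14, 3.14, 3.14].

## Interface

Orientations are given as a unit quaternion [x, y, z, w].
In Python, from bench import robot gives the robot as it stands.
- The arm moves only by the tool nudge_tcp, called as name(argument=value, ...) on one line, values as JSON. Schema: {"type":"object","properties":{"ticks":{"type":"array","items":{"type":"array","items":{"type":"number"},"minItems":4,"maxItems":4},"minItems":1,"maxItems":12},"jaw":{"type":"number"},"only":{"type":"string"},"quiet":{"type":"boolean"},"lines":{"type":"string"}},"required":["ticks"],"additionalProperties":false}. ticks is a list of rows, 1 to 12 of them, each of 4 numbers: dx, dy, dz in m, then a turn about the tool's z in rad; each row is the pose to reach, as a shift and turn from the pose commanded when the call began, along the tool's axes at that moment; what a row does not reach only later rows make up. A row lasts 1/12 s, in which the tool goes at most 0.0417 m and 0.125 rad, less where a joint would pass 70% of its speed; a pose out of reach is approached as far as the arm can. jaw is the finger opening in m, set as the call begins (left out keeps the last). The fingers move at their own pace and stop on an object; the grip force is fixed at half the most. Time passes only in rows, so rows that do not move let the fingers close. The tool returns the time, the measured TCP pose, the force, the opening and the grip force at its end. only (a regular expression) keeps the lines of the reply that match it, lines (a string "A,B") keeps lines A to B, and quiet returns only ok. Input that does not fit is refused with a message, and nothing moves.
- robot.sense(): the state, without advancing time (a new reading comes with each control period).
- robot.get_image(name): name is "scene" or "side" or "wrist"; returns the picture (420x560x3 uint8, red, green, blue); there is no depth.
- robot.camera_info(name): a dict with "K" (3x3 intrinsics, pixels), "distortion" ([k1, k2, p1, p2, k3] as OpenCV has them; the pictures are not rectified), "cam_to_world" (4x4, takes a point from camera to world coordinates). Camera axes: x right, y down, z forward; pixel columns grow to the right and rows downward; lengths in m; the calibration is good to about 2 mm. A picture is of the moment at which its call begins: read the wrist's pose just before it. camera_info takes no time and is no camera call; for the wrist camera it gives the pose at the moment of the call.
- robot.sign_off(): hands the job in; it is judged then, once.
The state is a dict: "time": time; "joint_positions": joint angles; "joint_vel": joint speeds; "joint_efforts": joint torques, N m; "position": TCP position; "orientation": TCP orientation; "contact_force": force on the tool from outside, world axes, zero at the start; "torque": the same for the moment, N m; "width": finger opening in m; "finger_force": force on a finger pad.
Only numpy, scipy, OpenCV 4.12 (cv2) and the standard library are available. Lean on these libraries where they do the work, as an engineer would, in place of code of your own. Each camera call takes 0.05 s, during which the arm holds its last target. There are 200 camera calls.

## Task

Bring the herb sample to the dust enclosure: with the visor still shut, push the steel tray, its tin standing on it, through the slot in the enclosure's front until the whole pan is inside, leaving its long handle sticking out. Then let go of the tray, lift the sprung visor until it lines up with the pointer arm on the side, and finish while holding it there with the gripper, because it falls shut by itself and a colleague is about to reach in. Leave the pointer and everything else on the table as they are.

Things in the scene. Friction and masses are not known exactly. Their poses are not given: they have to be found in the camera images.
- enclosure: Fixed dust enclosure, clear acrylic, 320 mm wide, 250 high. Origin: on the table under the chamber's middle; x from front to back, z up. The table is its floor. Chamber x = -130 to 130 mm, white fan unit behind it to 220. Upright front panel at x = -130 to -124, 80 mm high, with one slot open down to the table: y = -80 to 80, 60 mm high. The visor shuts onto the panel's top edge.
- visor (a joint): Opening angle of the clear visor, rad: 0 = shut, sloping 39.5 degrees down to the front; grows as its front edge is lifted, to 1.2. Panel 262 mm from hinge line to aluminium front edge, 320 mm wide, about 0.5 kg. A spring in the hinge and its own weight always push it shut: about 5 to 10 N at the bar.
- visor_hinge (a point): Middle of the visor's hinge line, at x = 70, z = 250 mm of the enclosure; the hinge runs along the enclosure's y. Axes turn with the visor: -x down along the panel to its front edge, y along the hinge, z square to the panel, outwards.
- visor_bar (a point): Middle of the visor's round steel grab bar: 12 mm thick, 170 mm long along the hinge direction, on two posts 75 mm either side. 225 mm from the hinge along the panel, its axis 37 mm off the panel's face. Axes as visor_hinge. Visor shut, it is 141 mm above the table and 131 mm in front of the enclosure's origin. It can turn in the grip as the visor rises.
- pointer (a joint): Angle of the working-height pointer, rad, measured as the visor's: when the visor's joint has the same value as the pointer's, the visor's side edge lies along the pointer. 0.42 to 0.78. It is clamped by a black thumb knob on the hinge line and must not be moved.
- pointer_tip (a point): Tip of the pointer, a dark steel arm 4 mm thick, 14 mm wide and 290 mm long from the hinge line, outside the enclosure's +y cheek (170 mm from the middle). Axes as visor_hinge, turning with the pointer.
- tray: Loose steel tray, about 0.3 kg: square pan 130 x 130 mm, 14 mm high, 3 mm walls and floor, with a round handle 12 mm thick. Origin: centre of the pan's underside; x from handle to pan, z up. The handle rises from the pan's edge (x = -65) to 30 mm height (its axis) at x = -90 and runs level to x = -235 mm. It starts flat on the table before the slot, handle away from the enclosure.
- tray_grip (a point): Point on the axis of the tray's handle, 210 mm from the pan's centre, 30 mm above the tray's underside: a good place to grip it from above. Axes as the tray. Gripped here the gripper stays clear of the visor's bar.
- tray_corner_a (a point): Top of the pan's corner on the handle side, at x = -65, y = +65, z = 14 mm of the tray.
- tray_corner_b (a point): Top of the pan's corner on the handle side, at x = -65, y = -65, z = 14 mm of the tray.
- tin: Flat round closed aluminium tin, 66 mm across, 28 mm high, about 0.09 kg, standing loose in the tray's pan. Origin: centre of its underside, z up.
- spare_tin: Bystander: the same kind of tin (66 mm across, 28 mm high), standing on the table by itself. Origin: centre of its underside.
- jar: Bystander: amber glass jar with a black cap, 60 mm across, 85 mm high. Origin: centre of its underside.
- mortar: Bystander: white porcelain mortar, 100 mm across, 62 mm high, with its pestle leaning in it, to 120 mm. Origin: centre of its underside.
- loupe: Bystander: black hand lens lying flat, 72 mm disc with an 85 mm handle along -x, 10 mm thick. Origin: centre of the disc's underside.
- tweezers: Bystander: steel tweezers lying flat, 125 mm long along x, 8 mm thick. Origin: their middle.

How it is judged:
By the outcome, as a careful person would: the job done as asked, in the order asked, and still so for the second after the job is handed in, while the arm keeps its last pose, push and grip.
It also fails if it takes over 58 s, if anything falls off the work surface, if the arm or the gripper's body presses on something with over 40 N, if the wrist force passes 120 N, or if a joint passes its speed limit or range.

## Working session

There is one attempt and no reset: what is moved stays moved. The work goes in short steps, Python scripts to look and compute and a tool call to move; the robot and the scene stay as the last step left them, time stands still between calls to the robot, and variables do not carry over. Pictures are saved under pics/ and viewed, at most 10 in all, crops included, and the job is handed in when it is done.

```bash
ls; mkdir -p pics
```

Create h.py:
```python
import numpy as np,cv2
from bench import robot
def ray(name,uv,ci=None):
    ci=ci or robot.camera_info(name);K=np.array(ci["K"]);T=np.array(ci["cam_to_world"])
    p=cv2.undistortPoints(np.array(uv,float).reshape(-1,1,2),K,np.array(ci["distortion"]))[:,0]
    d=np.c_[p,np.ones(len(p))]@T[:3,:3].T
    return T[:3,3],d/np.linalg.norm(d,axis=1)[:,None]
def onz(name,uv,z,ci=None):
    o,d=ray(name,uv,ci);return o+d*((z-o[2])/d[:,2])[:,None]
def tri(n1,uv1,n2,uv2,c1=None,c2=None):
    A=np.zeros((3,3));b=np.zeros(3);L=[]
    for n,uv,c in((n1,uv1,c1),(n2,uv2,c2)):
        o,d=ray(n,[uv],c);P=np.eye(3)-np.outer(d[0],d[0]);A+=P;b+=P@o;L.append((o,P))
    x=np.linalg.solve(A,b);return x,[np.linalg.norm(P@(x-o)) for o,P in L]
def proj(name,X,ci=None):
    ci=ci or robot.camera_info(name);T=np.linalg.inv(np.array(ci["cam_to_world"]))
    return cv2.projectPoints(np.array(X,float).reshape(-1,1,3),cv2.Rodrigues(T[:3,:3])[0],T[:3,3],np.array(ci["K"]),np.array(ci["distortion"]))[0][:,0]
```

Run:
```python
from h import *
for n in("scene","side"):
    im=robot.get_image(n)[:,:,::-1];cv2.imwrite(f"pics/{n}0.png",im)
    cv2.imwrite(f"pics/{n}0b.png",cv2.resize(im,(800,600),interpolation=cv2.INTER_CUBIC))
    print(n,np.round(robot.camera_info(n)["cam_to_world"],3).tolist())
print(robot.sense())
```

```text
bench.py
pics
scene [[0.717, 0.529, -0.455, 1.05], [0.697, -0.557, 0.451, -0.531], [-0.015, -0.64, -0.768, 1.071], [0.0, 0.0, 0.0, 1.0]]
side [[-0.848, -0.262, 0.462, -0.066], [-0.53, 0.446, -0.721, 0.871], [-0.017, -0.856, -0.517, 0.799], [0.0, 0.0, 0.0, 1.0]]
{'time': 0.1, 'joint_positions': array([-1.44501857e+00,  3.42655724e-01,  1.52492151e+00, -3.13057171e-05,
        1.27539909e+00, -1.46016028e-01]), 'joint_vel': array([-0.00075882, -0.00126538, -0.00217168, -0.00041586,  0.00052289,
       -0.00057097]), 'joint_efforts': array([ 1.24009788e-03, -4.34449410e+01, -2.46490574e+01, -1.29796390e-04,
        4.63823526e-03,  4.36827270e-05]), 'position': array([ 0.14090017, -0.5053673 ,  0.23069406]), 'orientation': array([ 9.90779363e-01,  1.35483482e-01, -7.97032089e-06, -6.91949486e-04]), 'contact_force': array([0.40101272, 0.47771799, 1.01653642]), 'torque': array([0.00968196, 0.01884414, 0.06000944]), 'finger_force': 0.0, 'width': 0.08557914381754661}
```

View pics/scene0b.png

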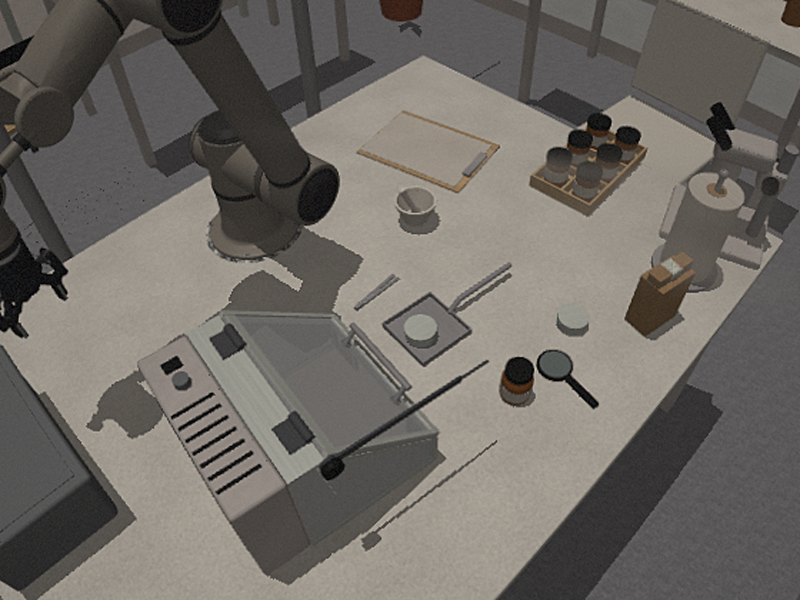

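View pics/side0b.png

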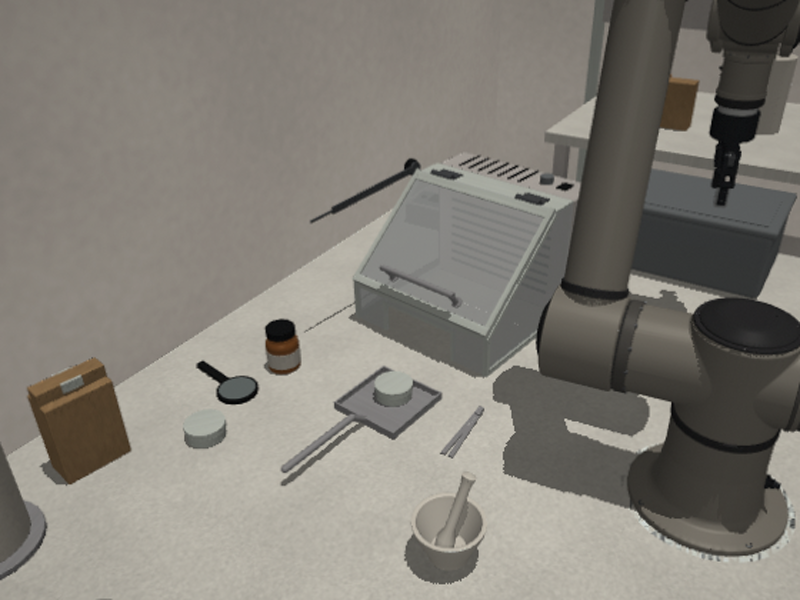

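The scene view (800x600 copy) shows the tray at about (427,328) with the handle end at (510,265), the visor bar from (348,338) to (408,390), the knob at (332,467) and the pointer tip at (487,362). The side view shows the handle end at (284,469), the pan at (388,400), the bar from (380,268) to (457,300), the knob at (413,165) and the pointer tip at (311,221).

Run:
```python
from h import *
P={'hend':((510,265),(284,469)),'hstart':((453,308),(355,418)),'ca_far':((432,293),(335,403)),'corner2':((471,328),(391,435)),'corner3':((425,363),(441,395)),'corner4':((384,325),(386,369)),
'knob':((332,467),(413,165)),'ptip':((487,362),(311,221)),'barL':((348,340),(457,301)),'barR':((408,391),(381,268)),
'vis_front_R':((437,433),(357,278)),'vis_front_L':((333,317),(490,333))}
s=560/800
R={}
for k,(a,b) in P.items():
    x,e=tri('scene',np.array(a)*s,'side',np.array(b)*s);R[k]=x;print(k,np.round(x*1000),np.round(np.array(e)*1000,1))
```

Run:
```python
from h import *
a=cv2.imread('pics/scene0.png')[190:340,230:370];b=cv2.imread('pics/side0.png')[100:345,190:350]
cv2.imwrite('pics/ca.png',cv2.resize(a,None,fx=4,fy=4,interpolation=cv2.INTER_CUBIC)[:600,:560])
cv2.imwrite('pics/cb.png',cv2.resize(b,None,fx=2.4,fy=2.4,interpolation=cv2.INTER_CUBIC))
```

```text
hend [532. 296.  29.] [0.8 0.8]
hstart [518. 133.  14.] [3.1 3.1]
ca_far [509. 132.  54.] [40.3 40.3]
corner2 [516. 121. -35.] [46.3 46.3]
corner3 [500. -10. -36.] [50.7 50.7]
corner4 [496.   7.  50.] [39.8 39.8]
knob [ 702. -340.  258.] [1.9 1.9]
ptip [738. -54. 240.] [0.2 0.2]
barL [ 477. -120.  117.] [2.7 2.7]
barR [ 641. -129.  136.] [0.6 0.6]
vis_front_R [ 710. -137.   90.] [3.3 3.3]
vis_front_L [398. -93.  90.] [4.5 4.5]
```

View pics/ca.png

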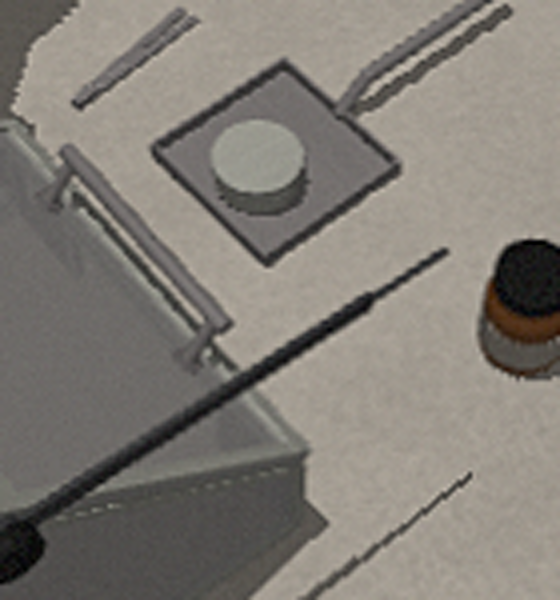

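View pics/cb.png

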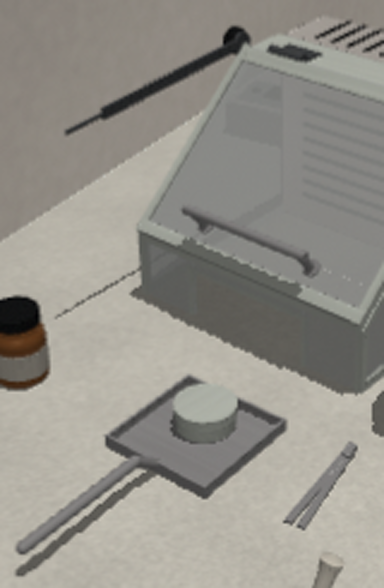

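The crops show the pan's rim corners: scene-crop (284,60), (400,166), (268,256), (153,150) and side-crop (208,488), (107,438), (191,378), (286,424). The bar runs (68,150)–(226,325) in the scene crop and (184,209)–(316,262) in the side crop.

Create m.py:
```python
from h import *
A=lambda u,v:(230+u/4-.4,190+v/4-.4)
B=lambda u,v:(190+u/2.4-.3,100+v/2.4-.3)
s=.7
P={'c_-+':(A(284,60),B(208,488)),'c_++':(A(400,166),B(107,438)),'c_+-':(A(268,254),B(191,378)),'c_--':(A(153,150),B(286,424)),
'bend':(A(366,76),B(132,461)),'hend':((510*s,265*s),B(20,547)),'barL':(A(68,152),B(316,261)),'barR':(A(226,325),B(184,209)),'ptip':(A(446,252),B(67,132)),'knob':((332*s,467*s),B(236,38)),
'vfR':(A(307,452),B(140,232)),'tin':(A(257,155),B(205,401))}
R={}
for k,(a,b) in P.items():
    x,e=tri('scene',a,'side',b);R[k]=x
    if __name__=='__main__':print(k,np.round(x*1000),np.round(e[0]*1000,1))
if __name__=='__main__':
    print('side front bottom',np.round(onz('side',[B(135,294),B(360,392)],0)*1000))
    print('scene front bottom R',np.round(onz('scene',[A(326,523)],0)*1000))
    print('scene bar ends at z141',np.round(onz('scene',[P['barL'][0],P['barR'][0]],.141)*1000),np.round(onz('side',[P['barL'][1],P['barR'][1]],.141)*1000))
    print('scene/side corners at z14',np.round(onz('scene',[P[k][0] for k in list(P)[:4]],.014)*1000),np.round(onz('side',[P[k][1] for k in list(P)[:4]],.014)*1000))
```

```bash
python3 m.py
```

```text
c_-+ [448. 130.  11.] 1.4
c_++ [577. 116.   9.] 0.4
c_+- [560.  -7.  11.] 2.0
c_-- [435.   4.   7.] 1.1
bend [516. 151.  30.] 2.1
hend [533. 295.  30.] 0.0
barL [ 466. -102.  135.] 5.8
barR [ 639. -124.  141.] 0.7
ptip [737. -52. 241.] 0.3
knob [ 703. -339.  258.] 0.4
vfR [ 711. -132.   87.] 1.0
tin [507.  40.  32.] 0.3
side front bottom [[ 721. -129.    0.]
 [ 398.  -92.    0.]]
scene front bottom R [[ 725. -126.    0.]]
scene bar ends at z141 [[ 475. -102.  141.]
 [ 638. -125.  141.]] [[ 458.  -99.  141.]
 [ 639. -124.  141.]]
scene/side corners at z14 [[450. 129.  14.]
 [579. 113.  14.]
 [563.  -8.  14.]
 [440.   1.  14.]] [[445. 132.  14.]
 [572. 121.  14.]
 [556.  -6.  14.]
 [430.  10.  14.]]
```

Run:
```python
from h import *
s=.7
def t(n,a,b):
    x,e=tri('scene',np.array(a)*s,'side',np.array(b)*s);print(n,np.round(x*1000),np.round(e[0]*1000,1))
t('jar cap top',(519,370),(281,328))
t('spare top',(573,316),(205,423))
t('loupe disc',(555,365),(238,390))
print(np.round(onz('scene',np.array([[519,403],[594,405],[548,366]])*s,0)*1000))
print(np.round(onz('side',np.array([[283,372]])*s,0)*1000))
# pointer line in its plane
o=np.array([.558,-.112,0]);ex=np.array([-.12,-.993,0]);ey=np.array([.993,-.12,0])
for n,pix in(('scene',[(332,467),(360,449),(400,421),(440,394),(487,362)]),('side',[(413,165),(390,179),(360,195),(335,209),(311,221)])):
    O,d=ray(n,np.array(pix)*s);tt=(.172-(O-o)@ey)/(d@ey);X=O+d*tt[:,None]
    x=(X-o)@ex-.13;z=X[:,2];c=np.polyfit(x,z,1);print(n,np.round(x*1000),np.round(z*1000),'open',np.radians(39.5)-np.arctan(c[0]))
```

```text
jar cap top [730.  64.  80.] 1.0
spare top [712. 278.  25.] 0.6
loupe disc [750. 168.   3.] 1.3
[[752.  54.   0.]
 [859. 148.   0.]
 [741. 160.   0.]]
[[718.  84.  -0.]]
scene [  78.   31.  -39. -114. -209.] [258. 253. 252. 247. 241.] open 0.6339040160322624
side [  84.   11.  -78. -147. -209.] [256. 249. 245. 241. 240.] open 0.6332263272262956
```

nudge_tcp(ticks=[[0,0,-0.04,0],[0,0,-0.08,0],[0.02,-0.02,-0.1,0],[0.045,-0.05,-0.1,0],[0.07,-0.08,-0.1,-0.1],[0.1,-0.11,-0.1,-0.2],[0.13,-0.14,-0.1,-0.3],[0.155,-0.17,-0.1,-0.4],[0.18,-0.2,-0.1,-0.5],[0.21,-0.23,-0.1,-0.6],[0.235,-0.26,-0.1,-0.7],[0.26,-0.285,-0.1,-0.8]], jaw=0.05)

```text
time: 1.1
position: [0.3149, -0.1589, 0.3313]
orientation: [0.859, 0.513, 0.0, -0.0]
contact_force: [1.3, -0.8, 0.4]
width: 0.0499
finger_force: 0.0
```

```bash
python3 -c "
from bench import robot;print(robot.sense()['joint_positions'])"
```

```text
[-6.85914178e-01 -5.69860783e-02  1.72600394e+00  2.02832925e-04
  1.47261852e+00 -1.91976270e-01]
```

nudge_tcp(ticks=[[0.04,0,0,-0.1],[0.08,0,0,-0.2],[0.12,0,0,-0.3],[0.16,-0.005,0,-0.383],[0.2,-0.006,0,-0.383],[0.24,-0.008,0,-0.383],[0.28,-0.01,0,-0.383],[0.32,-0.012,0,-0.383],[0.36,-0.013,0,-0.383],[0.4,-0.014,0,-0.383],[0.44,-0.016,0.01,-0.383],[0.4814,-0.0171,0.01,-0.383]])

```text
time: 2.1
position: [0.53, 0.2713, 0.3193]
orientation: [0.747, 0.665, -0.001, -0.0]
contact_force: [0.6, -0.5, 0.0]
width: 0.0503
finger_force: 0.0
```

nudge_tcp(ticks=[[0,0,0.04,0],[0,0,0.08,0],[0,0,0.12,0],[0,0,0.15,0],[0,0,0.15,0]])

```text
time: 2.52
position: [0.5263, 0.2682, 0.1639]
orientation: [0.747, 0.665, -0.006, -0.003]
contact_force: [-1.6, 0.5, -0.8]
width: 0.0496
finger_force: 0.0
```

Run:
```python
from h import *
ci=robot.camera_info('wrist');im=robot.get_image('wrist')[:,:,::-1]
p=proj('wrist',[[.530,.270,.03],[.533,.295,.03],[.516,.151,.03]],ci);print(p)
im=im.copy();[cv2.circle(im,tuple(int(v) for v in q),3,(0,0,255),1) for q in p]
cv2.imwrite('pics/w1.png',im);print(robot.sense()['joint_positions'])
```

```text
[[288.75762079 190.79840223]
 [289.07521059 161.70739527]
 [287.73321179 308.78990051]]
[ 3.41459123e-01  5.23036542e-01  1.41565344e+00 -1.04947953e-04
  1.21094873e+00  4.57458007e-01]
```

View pics/w1.png

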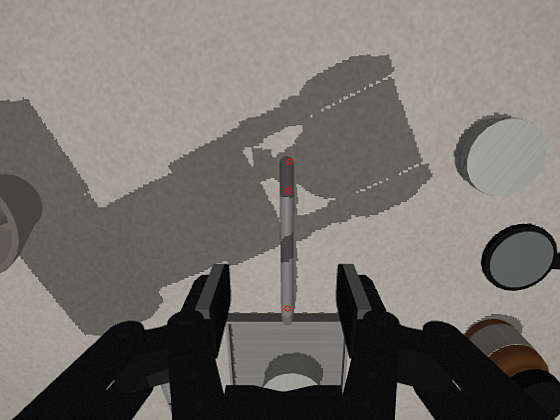

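The wrist view shows the predicted handle points (288,162–308) lying on the handle, straight in the fingers' mid-plane. I descend, then grip.

nudge_tcp(ticks=[[0,0,0.035,0],[0,0,0.07,0],[0,0,0.1,0],[0,0,0.125,0],[0,0,0.145,0],[0,0,0.158,0],[0,0,0.158,0],[0,0,0.158,0]])

```text
time: 3.23
position: [0.5317, 0.2699, 0.015]
orientation: [0.747, 0.665, 0.001, 0.0]
contact_force: [0.4, 0.0, 1.2]
width: 0.05
finger_force: 0.0
```

nudge_tcp(ticks=[[0,0,0,0],[0,0,0,0],[0,0,0,0],[0,0,0,0],[0,0,0,0],[0,0,0,0]], jaw=0)

```text
time: 3.73
position: [0.5309, 0.2699, 0.014]
orientation: [0.747, 0.665, 0.001, 0.0]
contact_force: [0.3, 2.8, 2.4]
width: 0.0101
finger_force: 58.4
```

nudge_tcp(ticks=[[-0.002,0.002,0,0],[-0.006,0.006,0,0],[-0.012,0.012,0,0],[-0.018,0.018,0,0],[-0.025,0.025,0,0],[-0.032,0.032,0,0],[-0.039,0.039,0,0],[-0.046,0.046,0,0],[-0.052,0.053,0,0],[-0.057,0.061,0,0],[-0.06,0.067,0,0],[-0.06,0.07,0,0]])

```text
time: 4.73
position: [0.5936, 0.2004, 0.0131]
orientation: [0.747, 0.665, -0.0, 0.0]
contact_force: [-3.0, -0.6, 2.1]
width: 0.0096
finger_force: 59.1
```

nudge_tcp(ticks=[[0,0,0,0],[0,0,0,0]])

```text
time: 4.9
position: [0.593, 0.2013, 0.013]
orientation: [0.747, 0.665, -0.0, 0.0]
contact_force: [-1.0, -2.1, 1.3]
width: 0.01
finger_force: 58.6
```

Run:
```python
from h import *
for n,(x0,y0,x1,y1) in(('scene',(230,190,370,340)),('side',(190,160,400,320))):
    im=robot.get_image(n)[:,:,::-1];cv2.imwrite(f'pics/{n}1.png',im)
    f=600/(y1-y0);f=3.5
    cv2.imwrite(f'pics/{n}1c.png',cv2.resize(im[y0:y1,x0:x1],None,fx=f,fy=f,interpolation=cv2.INTER_CUBIC))
```

```text
(no output)
```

View pics/side1c.png

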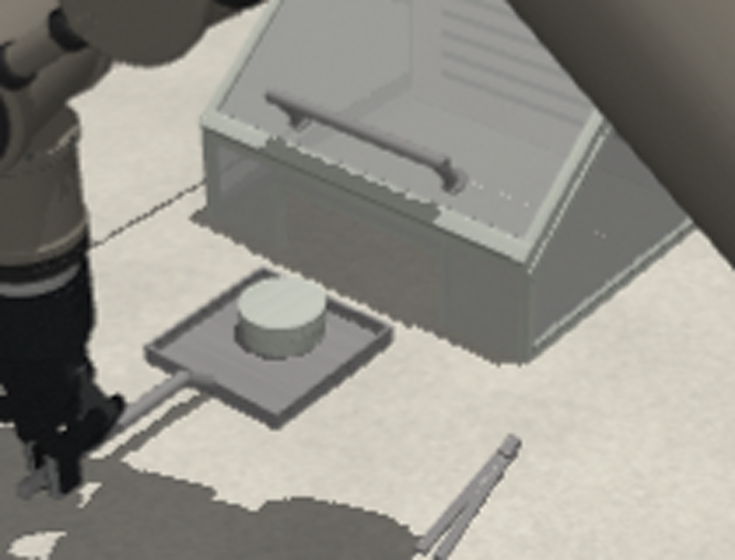

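View pics/scene1c.png

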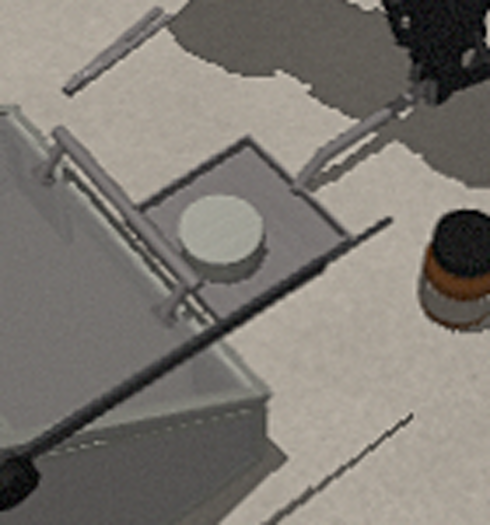

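Run:
```python
from h import *
S=lambda *a:[(190+u/3.5-.35,160+v/3.5-.35) for u,v in a]
C=lambda *a:[(230+u/3.5-.35,190+v/3.5-.35) for u,v in a]
print('slot edges z0',np.round(onz('side',S((283,249),(443,323),(208,216),(528,362)),0)*1000).tolist())
c=onz('side',S((265,268),(392,329),(147,348),(277,417)),.014)*1000;print('tray side',np.round(c).tolist(),c.mean(0))
print('tray scene top/right',np.round(onz('scene',C((248,137),(352,235)),.014)*1000).tolist())
x,e=tri('side',S((392,329))[0],'scene',C((138,210))[0]);print(x*1000)
b=[tri('side',S(p)[0],'scene',C(q)[0]) for p,q in(((453,168),(58,130)),((270,97),(198,284)))];print('bar L,R',[(np.round(x*1000),e[0]) for x,e in b])
print('vfR',tri('side',S((206,120))[0],'scene',C((268,394))[0])[0]*1000,'pt tin',tri('side',S((282,300))[0],'scene',C((221,230))[0])[0]*1000)
```

```text
slot edges z0 [[634.0, -127.0, 0.0], [474.0, -104.0, 0.0], [715.0, -137.0, 0.0], [397.0, -93.0, 0.0]]
tray side [[619.0, -80.0, 14.0], [493.0, -61.0, 14.0], [634.0, 50.0, 14.0], [508.0, 68.0, 14.0]] [563.57781635  -5.84977671  14.        ]
tray scene top/right [[513.0, 62.0, 14.0], [639.0, 47.0, 14.0]]
[495.31439066 -55.70291362  15.3477584 ]
bar L,R [(array([ 468., -101.,  138.]), np.float64(0.0025701228345417137)), (array([ 638., -124.,  139.]), np.float64(0.00014471547377435334))]
vfR [ 711.50933752 -134.96454035   92.99553758] pt tin [568.55007467 -29.3692041   32.17177921]
```

The slot edges measured on the table are (634,-127) and (474,-104), 160 mm apart as given. The tray's centre is within about 2 mm of the slot's centreline, so I push straight.

nudge_tcp(ticks=[[-0.003,0,0,0],[-0.008,0,0,0],[-0.015,0,0,0],[-0.023,0,0,0],[-0.031,0,0,0],[-0.039,0,0,0],[-0.047,-0.001,0,0],[-0.055,-0.001,0,0],[-0.063,-0.001,0,0],[-0.071,-0.001,0,0],[-0.079,-0.001,0,0],[-0.087,-0.001,0,0]])

```text
time: 6.0
position: [0.5816, 0.1146, 0.0132]
orientation: [0.747, 0.665, -0.0, -0.0]
contact_force: [0.2, 2.4, 3.1]
width: 0.0096
finger_force: 58.5
```

nudge_tcp(ticks=[[-0.008,0,0,0],[-0.016,0,0,0],[-0.024,0,0,0],[-0.032,0,0,0],[-0.040,-0.001,0,0],[-0.048,-0.001,0,0],[-0.056,-0.001,0,0],[-0.064,-0.001,0,0],[-0.072,-0.001,0,0],[-0.080,-0.001,0,0],[-0.088,-0.001,0,0],[-0.095,-0.001,0,0]])

```text
time: 7.0
position: [0.5697, 0.0203, 0.0133]
orientation: [0.747, 0.665, -0.0, 0.0]
contact_force: [-0.8, 3.6, 3.5]
width: 0.0096
finger_force: 58.5
```

nudge_tcp(ticks=[[-0.007,0,0,0],[-0.012,0,0,0],[-0.015,0,0,0],[-0.016,0,0,0],[-0.016,0,0,0]])

```text
time: 7.42
position: [0.5678, 0.0048, 0.0132]
orientation: [0.747, 0.665, -0.0, 0.0]
contact_force: [-0.1, -0.6, 1.6]
width: 0.0097
finger_force: 58.5
```

Run:
```python
from h import *
im=robot.get_image('scene')[:,:,::-1];cv2.imwrite('pics/scene2.png',im)
c=im[170:320,200:380];a=cv2.resize(c,None,fx=2.2,fy=4,interpolation=cv2.INTER_CUBIC)
s=robot.get_image('side')[:,:,::-1];cv2.imwrite('pics/side2.png',s)
A=cv2.resize(c,(396,330),interpolation=cv2.INTER_CUBIC);B=cv2.resize(s[150:300,190:370],(396,330),interpolation=cv2.INTER_CUBIC)
cv2.imwrite('pics/both2.png',np.hstack([A,B]));print(robot.sense()['joint_positions'])
```

```text
[-1.25886595e-01  6.73474658e-01  1.64377430e+00 -1.38908318e-03
  8.24550683e-01 -9.26143336e-03]
```

View pics/both2.png

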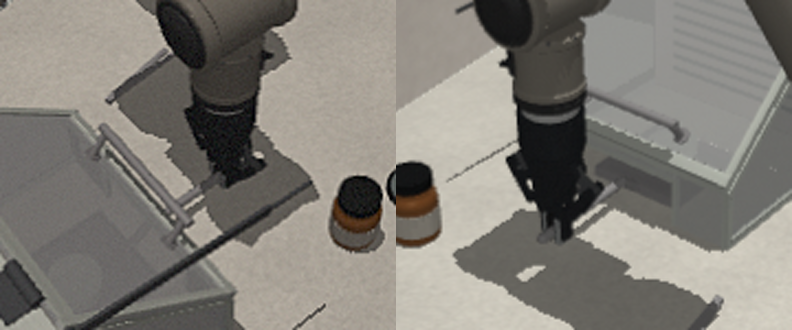

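The pan is inside: its handle-side edge is about 18 mm behind the panel, and the tin still stands in the pan at about (75,265) in the left half. I release, rise and turn the gripper a quarter turn above the bar.

nudge_tcp(ticks=[[0,0,0,0],[0,0,0,0],[0,0,0,0],[0,0,0,0],[0,0,-0.01,0],[0,0,-0.03,0],[0,0,-0.06,0],[0,0,-0.1,0],[0,0,-0.14,0],[0,0,-0.18,0],[0,0,-0.21,0],[0,0,-0.23,0]], jaw=0.045)

```text
time: 8.52
position: [0.5687, 0.0054, 0.2483]
orientation: [0.747, 0.665, 0.002, 0.002]
contact_force: [0.1, -0.7, -0.3]
width: 0.045
finger_force: 0.0
```

nudge_tcp(ticks=[[0,0,-0.01,0.12],[0,0,-0.01,0.24],[0,0,-0.01,0.36],[-0.01,0,-0.01,0.48],[-0.025,0,-0.01,0.6],[-0.04,0,-0.01,0.72],[-0.055,0,-0.01,0.84],[-0.07,0,-0.01,0.96],[-0.085,0,-0.01,1.08],[-0.1,0,-0.01,1.2],[-0.11,0,-0.01,1.32],[-0.119,0,-0.01,1.44]], jaw=0.035)

```text
time: 9.52
position: [0.5538, -0.1136, 0.2541]
orientation: [1.0, 0.004, 0.0, 0.0]
contact_force: [-0.1, -0.2, -0.4]
width: 0.035
finger_force: 0.0
```

nudge_tcp(ticks=[[0,0,0,0.12],[0,0,0,0.15],[0,0,0,0.15]])

```text
time: 9.77
position: [0.5539, -0.113, 0.254]
orientation: [0.998, -0.068, 0.0, 0.0]
contact_force: [0.2, -0.2, -0.3]
width: 0.0352
finger_force: 0.0
```

Run:
```python
from h import *
R=robot.sense();ci=robot.camera_info('wrist');im=robot.get_image('wrist')[:,:,::-1].copy();cv2.imwrite('pics/w2raw.png',im)
m=np.array([.5535,-.1135,.14]);ey=np.array([.991,-.136,0])
p=proj('wrist',[m,m+.085*ey,m-.085*ey],ci);print(p,R['position'],R['joint_positions'])
[cv2.circle(im,tuple(int(v) for v in q),4,(0,0,255),1) for q in p];cv2.imwrite('pics/w2.png',im)
for n in('scene','side'):cv2.imwrite(f'pics/{n}3.png',robot.get_image(n)[:,:,::-1])
```

```text
[[283.33801324 202.12772805]
 [283.50198842  90.40439122]
 [283.20260846 293.23898488]] [ 0.55394345 -0.11298849  0.25401109] [-3.36734869e-01  4.00583992e-01  1.37166489e+00 -5.22328526e-05
  1.36886363e+00  1.37070678e+00]
```

View pics/w2.png

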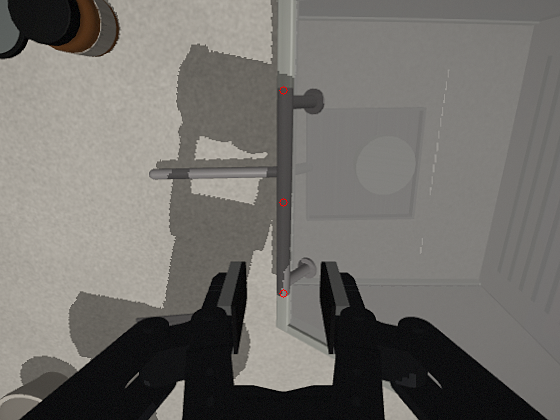

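The wrist view shows the bar (x≈284, from y=82 to 291) on the predicted points, midway between the fingers. The tray lies inside at about (365,163), with its handle out to the left. I descend and grip.

nudge_tcp(ticks=[[0,0,0.03,0],[0,0,0.06,0],[0,0,0.085,0],[0,0,0.105,0],[0,0,0.12,0],[0,0,0.127,0],[0,0,0.127,0],[0,0,0.127,0]])

```text
time: 10.58
position: [0.5545, -0.1129, 0.1268]
orientation: [0.998, -0.067, 0.0, 0.0]
contact_force: [0.6, 0.2, 0.1]
width: 0.0351
finger_force: 0.0
```

nudge_tcp(ticks=[[0,0,0,0],[0,0,0,0],[0,0,0,0],[0,0,0,0],[0,0,0,0],[0,0,0,0]], jaw=0)

```text
time: 11.08
position: [0.5548, -0.1138, 0.1276]
orientation: [0.998, -0.068, 0.001, 0.001]
contact_force: [-0.9, -3.0, 6.4]
width: 0.01
finger_force: 58.8
```

Run:
```python
from h import *
# pointer fit from the clear picture scene3/side3 (dark pixels in pointer plane)
m=np.array([.5535,-.1135,0]);ex=np.array([-.136,-.991,0]);ey=np.array([.991,-.136,0]);o=m+.131*ex
H=o+.07*ex+[0,0,.25]
for n,k in(('scene','0'),('scene','3'),('side','0'),('side','1')):
    im=cv2.imread(f'pics/{n}{k}.png');g=im.max(2)
    xs=np.arange(-.24,-.02,.004)  # along-arm sample, expected slope ~2.5deg
    P=[];
    for r in xs:
        X=H+ex*r+ey*.172+np.outer(np.linspace(-.035,.025,121),[0,0,1])
        q=proj(n,X);v=cv2.remap(g,q[:,0].astype('f4'),q[:,1].astype('f4'),1).ravel().astype(float)
        w=np.clip(np.percentile(v,70)-25-v,0,None)
        z=np.linspace(-.035,.025,121)
        if w.sum()>50:
            z0=(w*z).sum()/w.sum();P.append((r,z0,np.sqrt((w*(z-z0)**2).sum()/w.sum())))
    P=np.array(P);P=P[P[:,2]<.012]
    if len(P)>5:
        c=np.polyfit(P[:,0],P[:,1],1)
        res=P[:,1]-np.polyval(c,P[:,0]);ok=abs(res)<2*np.std(res)+1e-4;c=np.polyfit(P[ok,0],P[ok,1],1)
        print(n,k,len(P),'open',.6894-np.arctan(c[0]),'at hinge',c[1],'rms',np.std(res[ok]))
```

```text
scene 0 54 open 0.6338674840980489 at hinge 0.006599055296713595 rms 0.000529931449069411
scene 3 55 open 0.627059740518148 at hinge 0.0069313463753275595 rms 0.0010403358523524775
side 0 55 open 0.6451811658723824 at hinge 0.004151911641746019 rms 0.0004683403684286621
side 1 8 open 0.4709566702083807 at hinge 0.02877872883785526 rms 0.002879442960527147
```

```bash
python3 -c "
import numpy as np
for t in np.arange(0,.681,.04):
    b=.6894-t;x=70-225*np.cos(b)-43.7*np.sin(b)+131.4;z=250-225*np.sin(b)+43.7*np.cos(b)-140.6;print(round(t,2),round(x,1),round(z,1))"
```

```text
0.0 -0.0 0.0
0.04 -4.2 8.1
0.08 -8.1 16.4
0.12 -11.7 24.9
0.16 -14.9 33.5
0.2 -17.7 42.2
0.24 -20.2 51.0
0.28 -22.4 59.9
0.32 -24.2 68.9
0.36 -25.6 78.0
0.4 -26.7 87.1
0.44 -27.4 96.2
0.48 -27.8 105.4
0.52 -27.7 114.5
0.56 -27.4 123.7
0.6 -26.6 132.8
0.64 -25.5 141.9
0.68 -24.0 151.0
```

nudge_tcp(ticks=[[0,-0.0021,-0.004,0],[0,-0.0042,-0.0081,0],[0,-0.0081,-0.0164,0],[0,-0.0117,-0.0249,0],[0,-0.0149,-0.0335,0],[0,-0.0177,-0.0422,0],[0,-0.0202,-0.051,0],[0,-0.0224,-0.06,0],[0,-0.0242,-0.069,0],[0,-0.0256,-0.078,0],[0,-0.0264,-0.084,0],[0,-0.0267,-0.087,0]])

```text
time: 12.08
position: [0.5586, -0.0874, 0.2132]
orientation: [0.998, -0.068, 0.001, 0.001]
contact_force: [5.3, -6.2, -8.7]
width: 0.0098
finger_force: 58.3
```

nudge_tcp(ticks=[[0,-0.0007,-0.009,0],[0,-0.0011,-0.018,0],[0,-0.001,-0.0274,0],[0,-0.0007,-0.0366,0],[0,0,-0.0457,0],[0,0.0006,-0.051,0],[0,0.0009,-0.053,0],[0,0.0009,-0.053,0],[0,0.0009,-0.053,0]])

```text
time: 12.83
position: [0.5585, -0.0873, 0.2651]
orientation: [0.998, -0.068, 0.0, -0.0]
contact_force: [6.4, -2.8, -9.3]
width: 0.0098
finger_force: 58.5
```

Run:
```python
from h import *
for n in('scene','side','wrist'):
    im=robot.get_image(n)[:,:,::-1];cv2.imwrite(f'pics/{n}4.png',im)
a=cv2.imread('pics/scene4.png')[190:360,140:360];b=cv2.imread('pics/side4.png')[90:260,180:400]
cv2.imwrite('pics/both4.png',np.vstack([cv2.resize(i,(660,300),interpolation=cv2.INTER_CUBIC) if 0 else cv2.resize(i[:,:],(388,300),interpolation=cv2.INTER_CUBIC) for i in(a,b)]))
cv2.imwrite('pics/both4.png',np.hstack([cv2.resize(i,(400,309),interpolation=cv2.INTER_CUBIC) for i in(a,b)]))
```

```text
(no output)
```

View pics/both4.png

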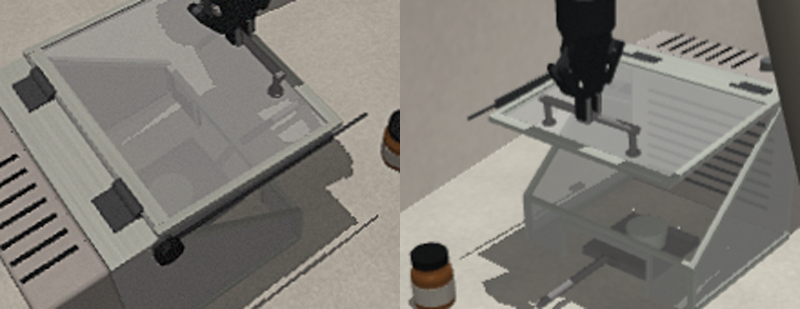

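The left half shows the visor's side edge running from (160,235) to (340,125), almost parallel to the pointer, whose tip is at (367,115). The right half shows the gripper holding the bar and the tray with its tin still inside. I compare the two slopes numerically.

Run:
```python
from h import *
m=np.array([.5535,-.1135,0]);ex=np.array([-.136,-.991,0]);ey=np.array([.991,-.136,0]);o=m+.131*ex
H=o+.07*ex+[0,0,.25]
z=np.arange(-.04,.0301,.0025)
for n in('scene','side'):
    g=cv2.imread(f'pics/{n}4.png').max(2)
    print(n,'z',np.round(z*1000).astype(int).tolist())
    for r in(-.27,-.24,-.2,-.16,-.12,-.08,-.04):
        X=H+ex*r+ey*.160+np.outer(z,[0,0,1]);q=proj(n,X)
        print(r,cv2.remap(g,q[:,0].astype('f4'),q[:,1].astype('f4'),1).ravel().tolist(),np.round(q[[0,-1]]).tolist())
```

```text
scene z [-40, -38, -35, -32, -30, -27, -25, -22, -20, -17, -15, -12, -10, -7, -5, -2, 0, 3, 5, 8, 10, 13, 15, 18, 20, 23, 25, 28, 30]
-0.27 [113, 73, 44, 73, 109, 136, 157, 174, 172, 171, 170, 169, 169, 169, 169, 171, 170, 170, 171, 169, 170, 171, 172, 171, 169, 170, 171, 172, 172] [[330.0, 260.0], [332.0, 242.0]]
-0.24 [42, 34, 35, 39, 44, 51, 59, 65, 72, 83, 123, 147, 158, 157, 155, 150, 152, 155, 158, 157, 155, 154, 154, 153, 154, 154, 153, 152, 158] [[320.0, 267.0], [322.0, 249.0]]
-0.2 [62, 44, 31, 34, 39, 47, 54, 62, 67, 72, 77, 97, 119, 146, 158, 161, 157, 154, 152, 150, 148, 145, 152, 160, 160, 159, 158, 155, 156] [[306.0, 277.0], [307.0, 260.0]]
-0.16 [82, 63, 42, 34, 30, 38, 46, 53, 63, 71, 74, 74, 75, 104, 132, 156, 161, 161, 159, 157, 154, 152, 147, 135, 132, 132, 133, 135, 136] [[292.0, 287.0], [292.0, 270.0]]
-0.12 [97, 90, 69, 51, 37, 34, 35, 44, 53, 62, 69, 77, 79, 80, 78, 102, 139, 152, 159, 156, 154, 153, 153, 148, 139, 133, 130, 129, 125] [[277.0, 297.0], [276.0, 280.0]]
-0.08 [79, 68, 58, 47, 39, 33, 32, 33, 40, 49, 56, 62, 68, 70, 72, 74, 89, 117, 141, 160, 155, 
[... 871 characters left out ...]
, 154] [[245.0, 156.0], [244.0, 131.0]]
-0.16 [175, 174, 174, 174, 174, 173, 167, 154, 150, 152, 146, 129, 136, 168, 181, 151, 88, 52, 41, 41, 59, 101, 139, 152, 154, 155, 156, 156, 156] [[256.0, 151.0], [254.0, 127.0]]
-0.12 [81, 81, 91, 126, 164, 175, 174, 175, 175, 172, 163, 149, 130, 98, 59, 34, 25, 27, 32, 35, 39, 41, 43, 43, 51, 80, 134, 151, 154] [[265.0, 146.0], [264.0, 122.0]]
-0.08 [19, 21, 23, 23, 22, 23, 23, 23, 23, 20, 22, 22, 21, 22, 25, 31, 28, 22, 19, 19, 20, 19, 20, 20, 21, 21, 22, 23, 22] [[275.0, 141.0], [274.0, 118.0]]
-0.04 [21, 20, 19, 18, 19, 21, 20, 19, 20, 21, 21, 19, 20, 20, 20, 20, 18, 19, 20, 20, 20, 19, 19, 20, 21, 21, 20, 20, 19] [[284.0, 137.0], [283.0, 114.0]]
```

Run:
```python
from h import *
A=lambda u,v:(140+u/1.818-.2,190+v/1.818-.2)
B=lambda u,v:(180+(u-400)/1.818-.2,90+v/1.818-.2)
for k,a,b in(('barR',(299,84),(544,102)),('postR foot',(276,90),(547,122)),('corner',(341,125),(490,119))):
    x,e=tri('scene',A(*a),'side',B(*b));print(k,np.round(x*1000),round(e[0]*1000,1))
# edge profiles for the shut visor, as a check of slope bias
m=np.array([.5535,-.1135,0])
ex=np.array([-.136,-.991,0]);ey=np.array([.991,-.136,0]);H=m+.201*ex+[0,0,.25]
def edge(g,n,b,lat,lo,hi,sign):
    nrm=ex*-np.sin(b)+np.array([0,0,np.cos(b)]);al=ex*np.cos(b)+np.array([0,0,np.sin(b)]);P=[]
    z=np.linspace(lo,hi,200)
    for r in np.linspace(-.24,-.05,40):
        q=proj(n,H+al*r+ey*lat+np.outer(z,nrm));v=cv2.GaussianBlur(cv2.remap(g,q[:,0].astype('f4'),q[:,1].astype('f4'),1),(1,15),0).ravel().astype(float)
        P.append((r,z[np.argmax(sign*np.gradient(v))]))
    P=np.array(P);c=np.polyfit(*P.T,1)
    for _ in range(4):
        res=P[:,1]-np.polyval(c,P[:,0]);ok=abs(res)<max(.0015,1.5*np.median(abs(res)));c=np.polyfit(*P[ok].T,1)
    return .6894-b-np.arctan(c[0]),c[1],ok.sum(),np.std(res[ok])
g0=cv2.imread('pics/scene0.png').max(2);g4=cv2.imread('pics/scene4.png').max(2)
print('shut visor edge',edge(g0,'scene',.6894,.16,-.012,.02,1))
print('lifted edge',edge(g4,'scene',.08,.16,-.012,.02,1))
for k,g in(('0',g0),('4',g4)):print('pointer lower side',k,edge(g,'scene',.05,.172,-.02,.01,-1),'upper',edge(g,'scene',.05,.172,-.01,.025,1))
```

```text
barR [651. -96. 266.] 11.9
postR foot [ 634. -100.  240.] 1.1
corner [722. -80. 232.] 0.4
shut visor edge (np.float64(-0.006541437555358683), np.float64(0.007828686729821127), np.int64(27), np.float64(0.0007642864101083431))
lifted edge (np.float64(0.5871324868823329), np.float64(0.009005009704290898), np.int64(27), np.float64(0.0009004678416829004))
pointer lower side 0 (np.float64(0.6188152257066925), np.float64(-0.0017471709253544436), np.int64(27), np.float64(0.0008022793335370758)) upper (np.float64(0.624976412078682), np.float64(0.017899422281655867), np.int64(22), np.float64(0.0008269481309718524))
pointer lower side 4 (np.float64(0.6526007116315927), np.float64(-0.008977102769774944), np.int64(25), np.float64(0.0013600478278158676)) upper (np.float64(0.7318917602056486), np.float64(0.002700688430010205), np.int64(28), np.float64(0.0027000227302411608))
```

Both measures of the visor (corner height, and edge slope corrected by its shut bias) give about 0.595, against about 0.641 for the pointer. So I raise it a bit more and check for creep in the grip.

Create e.py:
```python
from h import *
m=np.array([.5535,-.1135,0])
ex=np.array([-.136,-.991,0]);ey=np.array([.991,-.136,0]);H=m+.201*ex+[0,0,.25]
def edge(g,n,b,lat,lo,hi,sign,r0=-.24,r1=-.05):
    nrm=ex*-np.sin(b)+np.array([0,0,np.cos(b)]);al=ex*np.cos(b)+np.array([0,0,np.sin(b)]);P=[]
    z=np.linspace(lo,hi,200)
    for r in np.linspace(r0,r1,60):
        q=proj(n,H+al*r+ey*lat+np.outer(z,nrm));v=cv2.GaussianBlur(cv2.remap(g,q[:,0].astype('f4'),q[:,1].astype('f4'),1),(1,15),0).ravel().astype(float)
        P.append((r,z[np.argmax(sign*np.gradient(v))]))
    P=np.array(P);c=np.polyfit(*P.T,1)
    for _ in range(4):
        res=P[:,1]-np.polyval(c,P[:,0]);ok=abs(res)<max(.0015,1.5*np.median(abs(res)));c=np.polyfit(*P[ok].T,1)
    return np.round([.6894-b-np.arctan(c[0]),c[1],ok.sum(),np.std(res[ok])],4)
def look(k):
    out=[]
    for i in range(3):
        g=robot.get_image('scene')[:,:,::-1];out.append(edge(g.max(2),'scene',.07,.16,-.012,.02,1))
    cv2.imwrite(f'pics/scene{k}.png',g);print('visor',out)
    w=robot.get_image('wrist')[:,:,::-1];cv2.imwrite(f'pics/wrist{k}.png',w)
if __name__=='__main__':
    import sys;look(sys.argv[1])
```

```text
(no output)
```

nudge_tcp(ticks=[[0,0,0,0],[0,0,0,0],[0,0,0,0],[0,0,0,0],[0,0,0,0],[0,0,0,0],[0,0,0,0],[0,0,0,0],[0,0,0,0],[0,0,0,0],[0,0,0,0],[0,0,0,0]])

```text
time: 13.98
position: [0.5585, -0.0873, 0.2649]
orientation: [0.998, -0.068, 0.0, -0.0]
contact_force: [7.3, -2.9, -9.2]
width: 0.0094
finger_force: 58.5
```

```bash
python3 e.py 5
```

```text
visor [array([5.811e-01, 9.900e-03, 4.700e+01, 1.000e-03]), array([5.819e-01, 9.700e-03, 4.300e+01, 8.000e-04]), array([5.762e-01, 1.040e-02, 4.800e+01, 1.200e-03])]
```

nudge_tcp(ticks=[[0,0.0003,-0.002,0],[0,0.0006,-0.005,0],[0,0.001,-0.008,0],[0,0.0012,-0.0095,0],[0,0.0012,-0.01,0],[0,0.0012,-0.01,0],[0,0.0012,-0.01,0]])

```text
time: 14.77
position: [0.5584, -0.0884, 0.2746]
orientation: [0.998, -0.068, 0.0, -0.0]
contact_force: [7.6, -2.2, -11.0]
width: 0.0101
finger_force: 58.4
```

```bash
python3 e.py 6
```

```text
visor [array([6.192e-01, 1.030e-02, 4.300e+01, 1.000e-03]), array([6.189e-01, 1.040e-02, 4.100e+01, 9.000e-04]), array([6.196e-01, 1.030e-02, 4.100e+01, 9.000e-04])]
```

Create f.py:
```python
from e import *
def side(g,tag):
    print(tag,'visor',edge(g,'side',.06,.16,-.014,.006,-1,-.235,-.14),'ptr up',edge(g,'side',.045,.172,.002,.024,1,-.235,-.14))
def avg(n,k=4): return np.mean([robot.get_image(n)[:,:,::-1].max(2).astype(float) for _ in range(k)],0).astype('f4')
if __name__=='__main__':
    L=lambda f:cv2.imread(f'pics/{f}.png').max(2).astype('f4')
    side(L('side4'),'side4');side(avg('side'),'side now')
    for f in('side0',):
        g=L(f);print(f,'up',edge(g,'side',.045,.172,.002,.024,1,-.235,-.05),'low',edge(g,'side',.045,.172,-.012,.006,-1,-.235,-.05))
    for f in('scene0','scene3'):
        g=L(f);print(f,'up',edge(g,'scene',.045,.172,.004,.024,1,-.2,-.05),'low',edge(g,'scene',.045,.172,-.012,.008,-1,-.2,-.05))
    g=L('scene4');print('scene4 ptr low',edge(g,'scene',.045,.172,-.015,.006,-1,-.2,-.05),'visor',edge(g,'scene',.07,.16,-.012,.02,1,-.23,-.05))
    g=avg('scene');print('now ptr low',edge(g,'scene',.045,.172,-.015,.006,-1,-.2,-.05),'visor',edge(g,'scene',.07,.16,-.012,.02,1,-.23,-.05))
```

```bash
python3 f.py
```

```text
side4 visor [6.282e-01 5.600e-03 5.000e+01 3.000e-04] ptr up [6.536e-01 9.800e-03 5.600e+01 5.000e-04]
side now visor [ 6.521e-01 -2.000e-04  4.600e+01  5.000e-04] ptr up [6.425e-01 1.220e-02 5.800e+01 5.000e-04]
side0 up [6.447e-01 1.160e-02 5.500e+01 6.000e-04] low [ 6.458e-01 -3.700e-03  5.400e+01  7.000e-04]
scene0 up [6.123e-01 2.200e-02 4.200e+01 9.000e-04] low [ 6.317e-01 -1.400e-03  4.000e+01  8.000e-04]
scene3 up [5.962e-01 2.260e-02 4.000e+01 1.200e-03] low [ 6.309e-01 -1.300e-03  3.800e+01  9.000e-04]
scene4 ptr low [ 6.351e-01 -3.600e-03  4.100e+01  1.700e-03] visor [5.831e-01 1.140e-02 4.100e+01 1.000e-03]
now ptr low [ 6.13e-01 -1.00e-04  4.20e+01  1.20e-03] visor [6.261e-01 1.140e-02 4.000e+01 9.000e-04]
```

Run:
```python
from f import *
L=lambda f:cv2.imread(f'pics/{f}.png').max(2).astype('f4')
g4=L('side4');g=avg('side');cv2.imwrite('pics/side6.png',g)
print('4',edge(g4,'side',.06,.16,-.006,.022,-1,-.235,-.14))
print('now',edge(g,'side',.06,.16,-.0,.025,-1,-.235,-.14))
z=np.arange(-.02,.0301,.0025);print(np.round(z*1000).astype(int).tolist())
for r in(-.27,-.25,-.22,-.19,-.16,-.14):
  for G in(g4,g):
    q=proj('side',H+ex*r+ey*.16+np.outer(z,[0,0,1]));print(r,cv2.remap(G,q[:,0].astype('f4'),q[:,1].astype('f4'),1).ravel().astype(int).tolist())
```

```text
4 [6.139e-01 1.090e-02 5.600e+01 7.000e-04]
now [6.394e-01 1.380e-02 6.000e+01 7.000e-04]
[-20, -18, -15, -13, -10, -8, -5, -3, 0, 2, 5, 7, 10, 12, 15, 17, 20, 22, 25, 27, 30]
-0.27 [155, 155, 156, 156, 156, 156, 131, 91, 69, 96, 140, 153, 154, 153, 153, 154, 154, 153, 153, 153, 153]
-0.27 [154, 154, 155, 155, 156, 156, 131, 91, 69, 96, 140, 153, 154, 153, 153, 153, 153, 153, 153, 153, 153]
-0.25 [134, 169, 184, 184, 175, 161, 146, 104, 59, 83, 121, 139, 147, 152, 154, 154, 155, 155, 155, 154, 153]
-0.25 [154, 135, 114, 103, 121, 160, 183, 184, 153, 116, 127, 139, 147, 153, 154, 155, 155, 155, 155, 154, 154]
-0.22 [156, 141, 138, 157, 177, 164, 98, 51, 40, 39, 42, 61, 102, 145, 155, 155, 155, 154, 154, 154, 155]
-0.22 [191, 185, 174, 164, 155, 136, 128, 161, 162, 118, 68, 62, 102, 145, 155, 155, 154, 154, 154, 154, 155]
-0.19 [164, 153, 130, 124, 163, 183, 152, 93, 49, 39, 39, 47, 85, 131, 153, 158, 157, 156, 156, 155, 154]
-0.19 [175, 174, 173, 167, 161, 140, 131, 149, 167, 144, 93, 56, 86, 131, 153, 158, 157, 156, 155, 155, 154]
-0.16 [150, 152, 145, 128, 135, 168, 180, 150, 87, 51, 40, 41, 59, 101, 139, 152, 153, 155, 155, 155, 156]
-0.16 [174, 174, 172, 164, 155, 147, 140, 141, 171, 181, 141, 81, 63, 101, 139, 152, 154, 155, 155, 156, 155]
-0.14 [137, 160, 161, 148, 126, 144, 174, 174, 136, 77, 42, 38, 51, 85, 122, 144, 148, 149, 149, 151, 155]
-0.14 [76, 80, 81, 79, 122, 148, 142, 139, 167, 183, 149, 92, 64, 84, 124, 150, 156, 156, 156, 153, 152][ WARN:0@2.979] global loadsave.cpp:1063 imwrite_ Unsupported depth image for selected encoder is fallbacked to CV_8U.
```

Create k.py:
```python
from f import *
g=avg('side',6);s=avg('scene',4)
print('side',edge(g,'side',.06,.16,-.0,.025,-1,-.235,-.14),edge(g,'side',.045,.172,.002,.024,1,-.235,-.14),'scene',edge(s,'scene',.07,.16,-.012,.02,1,-.23,-.05))
```

```text
(no output)
```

nudge_tcp(ticks=[[0,0.0001,-0.0005,0],[0,0.0001,-0.001,0],[0,0.0001,-0.0013,0],[0,0.0001,-0.0013,0],[0,0.0001,-0.0013,0],[0,0.0001,-0.0013,0]])

```text
time: 16.07
position: [0.5583, -0.0886, 0.2757]
orientation: [0.998, -0.068, 0.0, -0.0]
contact_force: [7.5, -3.7, -10.9]
width: 0.0095
finger_force: 58.3
```

```bash
python3 k.py
```

```text
side [6.546e-01 1.160e-02 5.800e+01 7.000e-04] [6.452e-01 1.170e-02 5.800e+01 5.000e-04] scene [6.271e-01 1.150e-02 4.500e+01 1.100e-03]
```

nudge_tcp(ticks=[[0,0,0,0],[0,0,0,0],[0,0,0,0],[0,0,0,0],[0,0,0,0],[0,0,0,0],[0,0,0,0],[0,0,0,0],[0,0,0,0],[0,0,0,0],[0,0,0,0],[0,0,0,0]])

```text
time: 17.57
position: [0.5583, -0.0886, 0.2758]
orientation: [0.998, -0.068, 0.0, -0.0]
contact_force: [6.8, -3.6, -10.6]
width: 0.0094
finger_force: 58.3
```

nudge_tcp(ticks=[[0,0,0,0],[0,0,0,0],[0,0,0,0],[0,0,0,0],[0,0,0,0],[0,0,0,0],[0,0,0,0],[0,0,0,0],[0,0,0,0],[0,0,0,0],[0,0,0,0],[0,0,0,0]])

```text
time: 18.57
position: [0.5583, -0.0886, 0.2757]
orientation: [0.998, -0.068, 0.0, -0.0]
contact_force: [7.5, -3.1, -10.2]
width: 0.0094
finger_force: 58.3
```

```bash
python3 k.py
```

```text
side [6.546e-01 1.160e-02 5.800e+01 7.000e-04] [6.435e-01 1.200e-02 5.900e+01 6.000e-04] scene [6.277e-01 1.180e-02 3.700e+01 8.000e-04]
```

```bash
python3 -c "
from bench import robot;print(robot.sign_off())"
```

```text
the job is handed in; nothing more can be done
None
```

I handed the job in at about 19 s: the pan is inside with its tin standing and the handle out, and the gripper is holding the visor at about 0.64 rad, within roughly 0.01 rad of the pointer; the bar seems to have slipped about 6 mm in the grip during the lift, but it then held still for 2 s.

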